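# Turn the lapping plate to its fine face

## Task

The double-sided diamond lapping plate in its bench holder has its dark, dimpled coarse face up. Swing the keeper off its end, turn the plate over so that the bright fine face is up, seat it fully down on the holder's two locating pins again, and then swing the keeper shut over its end. Leave the two dental casts beside it where they are.

Things in the scene. Friction and masses are not known exactly. Their poses are not given: they have to be found in the camera images.
- holder: Grey bench holder, fixed. Origin on the bench under the seated plate's centre, x along its length, keeper at its -x end (towards the robot). Flat deck at z = 34 mm, 76 mm wide (y -38 to 38) at x 40 to 86 and -112 to -34 mm. Between these, at x -34 to 40, it is only 38 mm wide: a finger bay open to the bench on each long side, where the seated plate overhangs by 13 mm.
- thick_pin (a point): Middle of the flat top of the thick locating pin on the holder's deck: 12 mm in diameter, 7 mm tall, tapered over its upper 2.5 mm, at x = -46, y = 0 mm of the holder.
- thin_pin (a point): The same for the thin pin: 8 mm in diameter, 7 mm tall, at x = 58, y = 0 mm of the holder.
- lap_plate: Loose two-sided plate 150 x 64 x 14 mm, 0.3 to 0.45 kg, seated on the pins at the start. Origin at its centre, x along it, +z out of the dark dimpled coarse face, -z out of the bright plain fine face. Through holes on its long centre line: 13.5 mm wide at x = -46, 9.5 mm at x = 58 mm (1.5 mm play on the pins). Seated, its centre is 41 mm above the bench; resting on the pin tops, 48 mm.
- fine_face (a point): Centre of the bright fine face of the plate, 7 mm from the plate's centre.
- tongue_end (a point): Middle of the end of the tongue that forms the plate's -x end (15 mm long, 50 mm wide, 5 mm thick, at mid thickness), 75 mm from the plate's centre. Whichever face is up, the tongue belongs at the keeper end: only so do the two unlike holes fit the pins.
- keeper (a joint): Angle of the keeper, a cranked 3 mm steel turn button on an upright pivot at x = -92, y = 0 mm of the holder. 0 = shut, its nose over the plate's tongue and holding it down (as at the start); 1.2 to 1.4 = open (anticlockwise from above). It stays where left; about 1 N at its peg moves it. Its strip lies 45 to 48 mm above the bench: it passes over the tongue only if the plate is fully down.
- keeper_peg (a point): Middle of the red upright peg on the keeper's tail, by which it is pushed: 12 mm in diameter, from 48 to 70 mm above the bench, 24 mm from the pivot. Shut, it is at x = -110, y = 15 mm of the holder; it moves about 31 mm to -y of the holder, in an arc about the pivot, as the keeper opens (open: x = -110, y = -15 mm).
- cast_white: White dental cast standing on the bench to the right of the holder, 54 x 65 x 31 mm, origin under its middle. To be left alone.
- cast_gum: Dental cast with pink gums standing on the bench to the right of the holder, 55 x 65 x 31 mm, origin under its middle. To be left alone.

How it is judged:
On the way:
1. the plate is fully down on both pins with its fine face up, the keeper still open (z of fine_face in the frame of holder between 0.046 and 0.0505 m and angle between the z axis of lap_plate and the z axis of holder, either way round below 0.035 rad and x of tongue_end in the frame of holder below -0.072 m and horizontal distance between lap_plate and holder below 0.004 m and value of joint keeper above 0.5 rad), for 0.2 s.
At the end, for the whole second after the job is handed in: The plate lies at rest with its fine face up, fully down on both pins (fine face 46 to 50.5 mm above the bench, level within 2 degrees, centre within 4 mm of the holder's, tongue at the keeper end), and the keeper is shut over the tongue to within 0.25 rad (z of fine_face in the frame of holder between 0.046 and 0.0505 m and angle between the z axis of lap_plate and the z axis of holder, either way round below 0.035 rad and x of tongue_end in the frame of holder below -0.072 m and horizontal distance between lap_plate and holder below 0.004 m and value of joint keeper below 0.25 rad and linear speed of lap_plate below 0.02 m/s); the robot touches nothing.
It fails at once if a dental cast is moved by more than 2 cm (distance of any of cast_white, cast_gum from where it was at the start of the episode above 0.02 m).
It also fails if it takes over 70 s, if anything falls off the work surface, if the arm or the gripper's body presses on something with over 40 N, if the wrist force passes 120 N, or if a joint passes its speed limit or range.

## Robot

A 6-joint arm with a two-finger parallel gripper is mounted at the origin on a cart in front of the work surface, level with it; the furniture and walls round the work are solid. World frame = base frame: x ahead of the robot, y to its left, z up, the work surface at z = 0. Lengths are in m, angles in rad, forces in N, time in s.
With the tool pointing down it reaches from about 0.25 to 0.775 m from the base axis. Payload 4 kg.
Tool frame: the origin (TCP) lies at the centre of the arm's flange, where the gripper is bolted on; the fingertips stand 199 mm ahead of it and the grasp point (between the pads) lies 180 mm ahead of it (robot.tcp_to_tips is the z of the fingertips in the tool frame, in m); z points along the fingers, y is the line along which they close (so a half turn about z gives the same grasp; the last joint's range is limited). The gripper opens to 94 mm and grips with 3 to 60 N. Pads are 16 mm wide; open, the fingers measure 119 mm over their backs; the gripper's body (75 mm by 177 mm) begins 78 mm behind the grasp point.
Start: joints at [1.118, 0.087, 1.371, -0, 1.684, -0.103], TCP at [0.188, 0.517, 0.405] pointing down, gripper open.
Joint ranges: [-3.1, 3.1], [-0.76, 2.03], [0.27, 2.55], [-1.08, 4.22], [0.17, 2.65], [-2.57, 2.57]. Speed limits (rad/s): [2.79, 2.79, 3.14, 3.14, 3.14, 3.14].

## Interface

Orientations are given as [roll, pitch, yaw] about the fixed x, y, z axes, in that order (R = Rz(yaw) Ry(pitch) Rx(roll)).
In Python, from bench import robot gives the robot as it stands.
- The arm moves only by the tool play_rows, never from a script. Its arguments are lists of equal length, an entry for each row: "translation": the shift along the tool's x, y, z scaled (see below), a list of three; "twist": the turn, a rotation vector about the tool's x, y, z scaled (see below), a list of three; "gripper": the opening, from -1 (shut) to 1 (fully open). A call has 1 to 8 rows; each row shifts and turns the commanded pose from where the row before left it, along the tool's axes as they then stand; what a row does not reach is not made up. The controller multiplies each number of a shift by 0.04 m and each number of a turn by 0.1 rad. A row lasts 1/10 s, in which the tool goes at most 50 mm and 8.59 degrees, less where a joint would pass 70% of its speed; a pose out of reach is approached as far as the arm can. A call with a number of a shift or a turn outside -1 to 1 is refused whole. A call with a gripper value outside its range is refused whole. The fingers move at their own pace and stop on an object; the grip force is fixed at half the most. Time passes only in rows, so rows that do not move let the fingers close. It gives the time, the measured TCP pose, the force, the opening and the grip force at its end, in the units of the state.
- robot.get_obs(): the state, without advancing time (a new reading comes with each control period).
- robot.snapshot(name): name is "side" or "top"; returns the picture (384x512x3 uint8, red, green, blue); there is no depth.
- robot.camera_model(name): a dict with "camera_matrix" (3x3 intrinsics, pixels), "rvec" (rotation vector, rad) and "tvec" (3), from world to camera coordinates, as OpenCV has them. Camera axes: x right, y down, z forward; pixel columns grow to the right and rows downward; lengths in m; the calibration is good to about 2 mm. A picture is of the moment at which its call begins. camera_model takes no time and is no camera call.
- robot.close_job(): hands the job in; it is judged then, once.
Trained networks look in the newest picture that a camera, given by its name, has taken for a name from the list of things; names that differ only in an ending like _2 or _b are one class to them, and where a whole thing is asked for, a point or a joint stands for the part that bears it (a point fixed in the world has none). Each returns a list of dicts, best first, with "score" (0 to 1); they miss things now and then, are a little off and sometimes report something else, mostly with a low value. They report only what shows in the picture. A call takes as long as a camera call.
- robot.recognise(name, camera): "centre" ([x, y, z] in m, in world coordinates, good to about 4 mm: the middle of the surface that is visible of it).
- robot.spot_point(name, camera): "centre" ([x, y, z] in m, in world coordinates, good to about 4 mm: a listed point, or the origin of a listed thing).
The state is a dict: "time": time; "joint_positions": joint angles; "qvel": joint speeds; "joint_torque": joint torques, N m; "tool_pos": TCP position; "ee_rot": TCP orientation; "wrist_force": force on the tool from outside, world axes, zero at the start; "wrist_torque": the same for the moment, N m; "width": finger opening in m; "finger_force": force on a finger pad.
Only numpy, scipy, OpenCV 4.12 (cv2) and the standard library are available. Lean on these libraries where they do the work, as an engineer would, in place of code of your own. Each camera call takes 0.05 s, during which the arm holds its last target. There are 200 camera calls.

## Working session

There is one attempt and no reset: what is moved stays moved. The work goes in short steps, Python scripts to look and compute and a tool call to move; the robot and the scene stay as the last step left them, time stands still between calls to the robot, and variables do not carry over. Pictures are saved under pics/ and viewed, at most 10 in all, crops included, and the job is handed in when it is done.

Besides the shell and the picture viewer there is one more tool, called after "Call:" as a command line: name --argument value ..., lists and objects as JSON in quotes. play_rows: Moves the arm, as the interface text tells. Its arguments: {"type":"object","properties":{"translation":{"type":"array","items":{"type":"array","items":{"type":"number","minimum":-1,"maximum":1}}},"twist":{"type":"array","items":{"type":"array","items":{"type":"number","minimum":-1,"maximum":1}}},"gripper":{"type":"array","items":{"type":"number"}}},"required":["translation","twist","gripper"]}

```bash
mkdir -p pics; ls
cat > h.py <<'E'
from bench import robot
import numpy as np, cv2
from scipy.spatial.transform import Rotation as R
def T():
    o=robot.get_obs(); return np.array(o['tool_pos']), R.from_euler('xyz',o['ee_rot'])
E
python3 - <<'E'
from h import *
for c in ('top','side'):
    im=robot.snapshot(c); cv2.imwrite(f'pics/{c}0.png',im[:,:,::-1])
    for n in ('holder','thick_pin','thin_pin','lap_plate','tongue_end','keeper_peg','cast_white','cast_gum'):
        r=robot.spot_point(n,c); print(c,n,[(np.round(d['centre'],4).tolist(),round(d['score'],2)) for d in r[:2]])
    m=robot.camera_model(c); Rm=cv2.Rodrigues(np.array(m['rvec']))[0]; print('cam pos',-Rm.T@np.array(m['tvec']).ravel())
print(robot.get_obs())
E
```

```text
pics
top holder []
top thick_pin [([0.4954, 0.1452, 0.0402], 0.77)]
top thin_pin [([0.5963, 0.1664, 0.042], 0.91)]
top lap_plate [([0.5383, 0.1539, 0.0369], 0.74), ([0.4054, -0.0549, -0.0034], 0.18)]
top tongue_end [([0.4673, 0.1434, 0.0414], 0.64), ([0.4327, 0.1571, 0.0593], 0.35)]
top keeper_peg [([0.4328, 0.1563, 0.056], 0.5)]
top cast_white []
top cast_gum [([0.5064, -0.0235, -0.0037], 0.83)]
cam pos [0.31447746 0.07899364 0.9089534 ]
side holder [([0.5373, 0.1549, -0.0038], 0.58)]
side thick_pin [([0.4983, 0.1485, 0.037], 0.73)]
side thin_pin [([0.5974, 0.1622, 0.0404], 0.96)]
side lap_plate [([0.5442, 0.1544, 0.041], 0.82)]
side tongue_end [([0.4644, 0.1433, 0.041], 0.67)]
side keeper_peg [([0.4283, 0.1561, 0.057], 0.47)]
side cast_white [([0.4057, -0.0617, -0.0011], 0.75)]
side cast_gum [([0.5028, -0.027, 0.0023], 0.6), ([0.5376, 0.1528, -0.0012], 0.51)]
cam pos [ 0.10741555 -0.55876473  0.47948185]
{'time': 0.9, 'joint_positions': array([ 1.11790034e+00,  8.71643230e-02,  1.37066750e+00,  5.90406256e-06,
        1.68362651e+00, -1.03116545e-01]), 'qvel': array([ 0.00183904,  0.0006068 , -0.00162626, -0.00247074,  0.00236953,
        0.00158449]), 'joint_torque': array([ 4.85447745e-04, -3.40034366e+01, -3.02602530e+01,  7.18956697e-02,
        2.36181443e-02,  1.45996222e-05]), 'tool_pos': array([0.18848905, 0.51668636, 0.4047419 ]), 'ee_rot': array([3.14145844e+00, 7.99066126e-06, 2.79181388e+00]), 'wrist_force': array([-0.71242953, -0.02736304, -0.0321984 ]), 'wrist_torque': array([0.01107816, 0.04178001, 0.0229244 ]), 'finger_force': 0.0, 'width': 0.0939373942950641}
```

Run:
```python
import cv2,numpy as np
cv2.imwrite('pics/a.png',np.hstack([cv2.imread('pics/top0.png')[:, 100:500],cv2.imread('pics/side0.png')[:,100:500]]))
```

```text
(no output)
```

View pics/a.png

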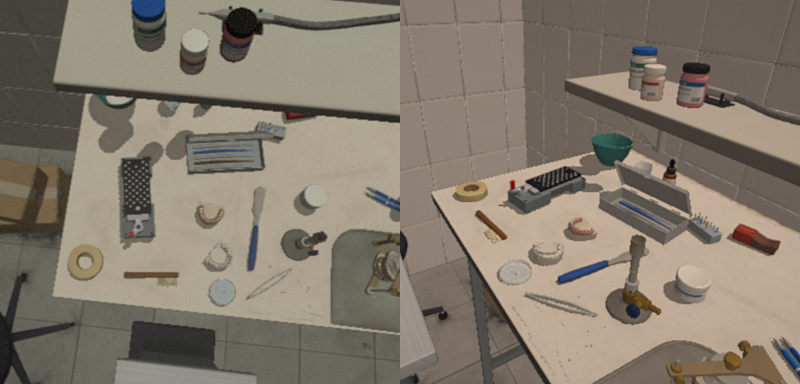

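```bash
cat >> h.py <<'E'
def cam(c):
    m=robot.camera_model(c); K=np.array(m['camera_matrix']); rv=np.array(m['rvec'],float).ravel(); t=np.array(m['tvec'],float).ravel()
    return K,rv,t
def px2w(c,p,z):
    K,rv,t=cam(c); Rm=cv2.Rodrigues(rv)[0]; d=Rm.T@np.linalg.inv(K)@np.array([p[0],p[1],1.]); o=-Rm.T@t
    return o+d*(z-o[2])/d[2]
def w2px(c,X):
    K,rv,t=cam(c); return cv2.projectPoints(np.atleast_2d(np.array(X,float)),rv,t,K,None)[0].reshape(-1,2)
E
python3 - <<'E'
from h import *
a=cv2.imread('pics/top0.png')[145:250,200:275]; b=cv2.imread('pics/side0.png')[155:220,200:295]
a=cv2.resize(a,None,fx=5,fy=5,interpolation=cv2.INTER_CUBIC); b=cv2.resize(b,None,fx=4.4,fy=4.4,interpolation=cv2.INTER_CUBIC)
o=np.zeros((525,800,3),np.uint8); o[:,:375]=a; o[:b.shape[0],380:380+b.shape[1]]=b
cv2.imwrite('pics/b.png',o)
def P(c):
    K,rv,t=cam(c); return K@np.c_[cv2.Rodrigues(rv)[0],t]
for p,q in (((157,85),(266,92)),((163,0),(266,80))):
    X=cv2.triangulatePoints(P('top'),P('side'),np.array(p,float),np.array(q,float)); print((X[:3]/X[3]).ravel())
for p in ((180,297),(185,262),(225,275),(280,275)): print(p,px2w('top',p,0))
E
```

```text
[0.6996038  0.33512705 0.20777377]
[0.79405785 0.36108414 0.26040748]
(180, 297) [0.27568586 0.26196956 0.        ]
(185, 262) [0.35764787 0.26256907 0.        ]
(225, 275) [0.33744088 0.16287998 0.        ]
(280, 275) [0.35140926 0.03234909 0.        ]
```

View pics/b.png

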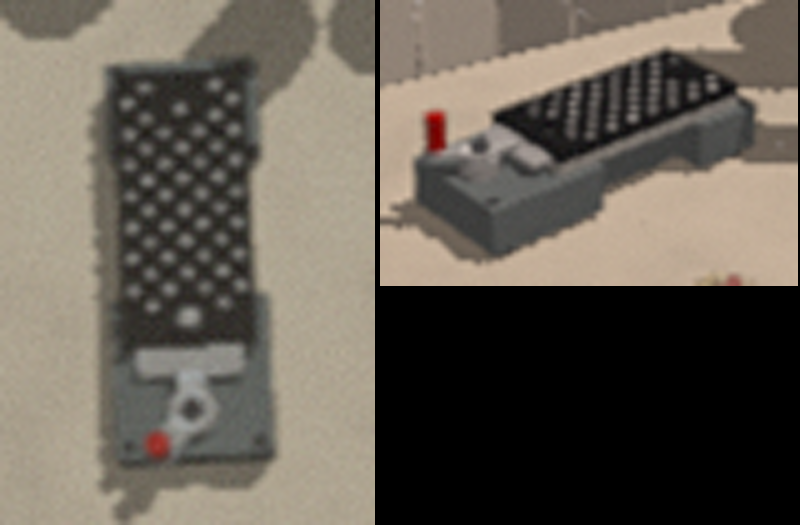

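```bash
cat > fit.py <<'E'
from h import *
from scipy.optimize import least_squares
t=[((86,38,34),(107,67)),((86,-38,34),(252,65)),((-112,-38,34),(272,460)),((-112,38,34),(118,463)),((75,32,48),(115,72)),((75,-32,48),(245,72)),((-60,32,48),(118,348)),((-60,-32,48),(253,345)),((-110,15,70),(158,443)),((-92,0,48),(190,408))]
s=[((-112,38,34),(417,155)),((-112,-38,34),(497,205)),((75,-32,48),(737,90)),((75,32,48),(668,50)),((-60,32,48),(497,115)),((-60,-32,48),(557,158)),((-110,15,70),(435,114))]
Xt=np.array([a for a,_ in t])/1000.; pt=np.array([b for _,b in t])/5+[200,145]
Xs=np.array([a for a,_ in s])/1000.; ps=(np.array([b for _,b in s])-[380,0])/4.4+[200,155]
def W(q,X): return R.from_euler('z',q[2]).apply(X)+[q[0],q[1],0]
def f(q,m=3):
    r=[]
    if m&1: r.append(w2px('top',W(q,Xt))-pt)
    if m&2: r.append(w2px('side',W(q,Xs))-ps)
    return np.vstack(r).ravel()
for m in (1,2,3):
    r=least_squares(f,[.54,.155,.17],args=(m,),loss='soft_l1'); print(m,r.x.round(4),np.round(r.fun.reshape(-1,2),1).tolist())
E
python3 fit.py
```

```text
1 [0.5377 0.1556 0.1478] [[-0.6, -0.4], [1.1, -1.2], [0.3, -0.7], [-1.2, 0.1], [-0.2, 0.9], [0.1, -0.2], [0.4, 0.1], [0.6, -0.4], [-0.6, 0.7], [-0.0, 1.0]]
2 [0.5393 0.1506 0.1526] [[-1.0, 0.6], [-0.9, 1.7], [0.9, -1.2], [0.3, -0.3], [-0.8, -0.6], [1.3, -0.7], [0.3, 0.2]]
3 [0.5387 0.1548 0.1499] [[-0.2, -0.7], [1.4, -1.6], [0.8, -1.1], [-0.7, -0.3], [0.2, 0.5], [0.4, -0.6], [0.8, -0.2], [1.1, -0.8], [-0.0, 0.3], [0.5, 0.7], [-1.9, -0.1], [-2.1, 0.9], [-0.1, -1.7], [-0.6, -0.8], [-1.8, -1.3], [0.2, -1.4], [-0.8, -0.5]]
```

```bash
cat >> h.py <<'E'
import json
H=np.array([.539,.1545,0]); HY=.155
def hw(x,y,z): return H+R.from_euler('z',HY).apply([x,y,z])   # holder -> world
def tool(yawy,tilt=0.):
    """tool y horizontal at world angle yawy; tilt>0 leans the pointing direction towards (yawy-90deg)"""
    y=np.array([np.cos(yawy),np.sin(yawy),0]); f=np.array([np.sin(yawy),-np.cos(yawy),0])
    z=np.array([0,0,-np.cos(tilt)])+np.sin(tilt)*f
    return R.from_matrix(np.c_[np.cross(y,z),y,z])
def plan(wps,start=None,vmax=.038,wmax=.095):
    """wps: list of (grasp-point pos, R, gripper[, speed scale]); prints rows in calls of 8"""
    p,r=start or T(); rows=[]
    for w in wps:
        g,rt,gr=w[:3]; sc=w[3] if len(w)>3 else 1.
        pg0=p+r.apply([0,0,.18]); rv=(r.inv()*rt).as_rotvec(); r0=r
        n=max(1,int(np.ceil(max(np.linalg.norm(np.array(g)-pg0)/(vmax*sc),np.linalg.norm(rt.apply([0,0,-.18])+g-p)/(vmax*sc),np.linalg.norm(rv)/(wmax*sc)))))
        for i in range(1,n+1):
            ri=r0*R.from_rotvec(rv*i/n); pi=pg0+(np.array(g)-pg0)*i/n-ri.apply([0,0,.18])
            a=np.round(r.inv().apply(pi-p)/.04,2); b=np.round((r.inv()*ri).as_rotvec()/.1,2)
            p=p+r.apply(a*.04); r=r*R.from_rotvec(b*.1); rows.append((a+0,b+0,gr))
    print(len(rows),'rows end',p.round(4))
    for k in range(0,len(rows),8):
        q=rows[k:k+8]; F=lambda v:'['+','.join('%g'%x for x in v)+']'
        print('T ['+','.join(F(x[0]) for x in q)+']\nW ['+','.join(F(x[1]) for x in q)+']\nG',[x[2] for x in q])
    return p,r
E
python3 - <<'E'
from h import *
D=tool(np.pi/2+HY)
# tips are 19mm ahead of the grasp point
plan([(hw(-.112,.055,.12),D,-1),(hw(-.112,.047,.073),D,-1)])
E
```

```text
13 rows end [0.4212 0.1836 0.2531]
T [[-0.75,-0.51,0.24],[-0.72,-0.55,0.24],[-0.7,-0.58,0.23],[-0.67,-0.61,0.24],[-0.64,-0.65,0.24],[-0.61,-0.67,0.24],[-0.58,-0.69,0.24],[-0.54,-0.73,0.23]]
W [[0,0,-0.46],[0,0,-0.46],[0,0,-0.46],[0,0,-0.46],[0,0,-0.45],[0,0,-0.46],[0,0,-0.46],[0,0,-0.46]]
G [-1, -1, -1, -1, -1, -1, -1, -1]
T [[-0.52,-0.75,0.24],[-0.48,-0.77,0.24],[-0.44,-0.79,0.24],[0,-0.1,0.59],[0,-0.1,0.58]]
W [[0,0,-0.46],[0,0,-0.46],[0,0,-0.46],[0,0,0],[0,0,0]]
G [-1, -1, -1, -1, -1]
```

Call:
play_rows --translation '[[-0.75,-0.51,0.24],[-0.72,-0.55,0.24],[-0.7,-0.58,0.23],[-0.67,-0.61,0.24],[-0.64,-0.65,0.24],[-0.61,-0.67,0.24],[-0.58,-0.69,0.24],[-0.54,-0.73,0.23]]' --twist '[[0,0,-0.46],[0,0,-0.46],[0,0,-0.46],[0,0,-0.46],[0,0,-0.45],[0,0,-0.46],[0,0,-0.46],[0,0,-0.46]]' --gripper '[-1,-1,-1,-1,-1,-1,-1,-1]'

```text
time: 1.7
tool_pos: [0.3572, 0.2788, 0.3285]
ee_rot: [3.141, 0.001, -3.122]
wrist_force: [0.4, 0.1, 0.1]
width: 0.0333
finger_force: 0.0
```

Call:
play_rows --translation '[[-0.52,-0.75,0.24],[-0.48,-0.77,0.24],[-0.44,-0.79,0.24],[0,-0.1,0.59],[0,-0.1,0.58],[0,0,0]]' --twist '[[0,0,-0.46],[0,0,-0.46],[0,0,-0.46],[0,0,0],[0,0,0],[0,0,0]]' --gripper '[-1,-1,-1,-1,-1,-1]'

```text
time: 2.3
tool_pos: [0.4201, 0.1825, 0.2498]
ee_rot: [-3.141, -0.007, -2.988]
wrist_force: [0.5, -0.1, -0.5]
width: 0.0005
finger_force: 0.0
```

Call:
play_rows --translation '[[0,0,-0.08],[0,-0.25,0],[0,-0.2,0],[0,-0.15,0],[0,-0.15,0],[0,-0.1,0],[0,-0.1,0],[0,0,0]]' --twist '[[0,0,0],[0,0,0],[0,0,0],[0,0,0],[0,0,0],[0,0,0],[0,0,0],[0,0,0]]' --gripper '[-1,-1,-1,-1,-1,-1,-1,-1]'

```text
time: 3.1
tool_pos: [0.4275, 0.1455, 0.2567]
ee_rot: [-3.141, 0.002, -2.987]
wrist_force: [-0.1, 0.0, 0.1]
width: 0.0006
finger_force: 0.0
```

Call:
play_rows --translation '[[0,-0.1,0],[0,-0.08,0],[0,0,0]]' --twist '[[0,0,0],[0,0,0],[0,0,0]]' --gripper '[-1,-1,-1]'

```text
time: 3.4
tool_pos: [0.4284, 0.14, 0.2566]
ee_rot: [3.136, 0.002, -2.986]
wrist_force: [0.1, 7.2, 0.3]
width: 0.0003
finger_force: 3.6
```

Run:
```python
from h import *
p,r=T(); g=p+r.apply([0,0,.18]); print('holder coords',R.from_euler('z',-HY).apply(g-H))
im=robot.snapshot('top')
cv2.imwrite('pics/c.png',cv2.resize(im[130:290,180:300,::-1],None,fx=3.5,fy=3.5))
for n in('keeper_peg',): print(robot.spot_point(n,'top')[:2])
print(hw(-.110,-.015,.06))
```

```text
holder coords [-0.11119676  0.00371805  0.07656682]
[]
[0.43263443 0.12269802 0.06      ]
```

View pics/c.png

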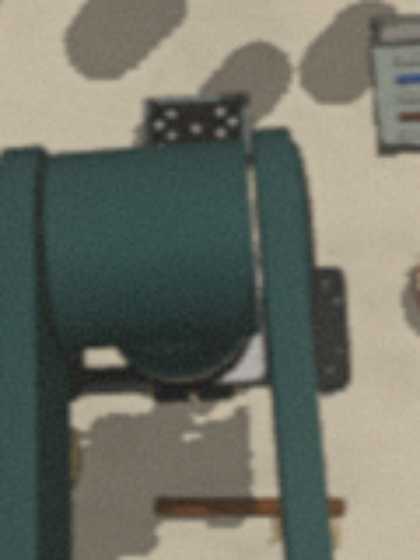

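Run:
```python
from h import *
D=tool(np.pi/2+HY); A=tool(np.pi/2+HY,.785)
s=plan([(hw(-.112,.015,.077),D,-1),(hw(-.112,.02,.13),D,-1),(hw(0,0,.13),A,1)])
```

```text
12 rows end [0.4133 0.1349 0.2575]
T [[0.01,0.3,-0.01],[0,0.06,-0.66],[0,0.07,-0.66],[0.08,-0.06,0.02],[0.08,-0.05,0.04],[0.09,-0.06,0.07],[0.09,-0.05,0.1],[0.1,-0.06,0.12]]
W [[0.05,0.02,0.01],[0,0,0],[0,0,0],[0,-0.87,0],[0,-0.87,0],[0,-0.88,0],[0,-0.87,0],[0,-0.87,0]]
G [-1, -1, -1, 1, 1, 1, 1, 1]
T [[0.11,-0.05,0.15],[0.12,-0.06,0.17],[0.14,-0.06,0.2],[0.15,-0.05,0.21]]
W [[0,-0.87,0],[0,-0.88,0],[0,-0.87,0],[0,-0.87,0]]
G [1, 1, 1, 1]
```

Call:
play_rows --translation '[[0.01,0.3,-0.01],[0,0.06,-0.66],[0,0.07,-0.66],[0.08,-0.06,0.02],[0.08,-0.05,0.04],[0.09,-0.06,0.07],[0.09,-0.05,0.1],[0.1,-0.06,0.12]]' --twist '[[0.05,0.02,0.01],[0,0,0],[0,0,0],[0,-0.87,0],[0,-0.87,0],[0,-0.88,0],[0,-0.87,0],[0,-0.87,0]]' --gripper '[-1,-1,-1,1,1,1,1,1]'

```text
time: 4.3
tool_pos: [0.413, 0.1424, 0.2927]
ee_rot: [-3.135, 0.437, -2.984]
wrist_force: [-0.6, -0.2, 0.0]
width: 0.0368
finger_force: 0.0
```

Call:
play_rows --translation '[[0.11,-0.05,0.15],[0.12,-0.06,0.17],[0.14,-0.06,0.2],[0.15,-0.05,0.21],[0,0,0]]' --twist '[[0,-0.87,0],[0,-0.88,0],[0,-0.87,0],[0,-0.87,0],[0,0,0]]' --gripper '[1,1,1,1,1]'

```text
time: 4.8
tool_pos: [0.4116, 0.1331, 0.2542]
ee_rot: [-3.133, 0.777, -2.982]
wrist_force: [-0.3, 0.2, -0.7]
width: 0.0771
finger_force: 0.0
```

Run:
```python
from h import *
p,r=T(); g=p+r.apply([0,0,.18]); print('holder coords',R.from_euler('z',-HY).apply(g-H),robot.get_obs()['joint_positions'].round(2),robot.get_obs()['width'])
A=tool(np.pi/2+HY,.785)
robot.snapshot('side');im=robot.snapshot('top')
print(robot.spot_point('keeper_peg','side')[:2],robot.spot_point('keeper_peg','top')[:2])
print((A.inv()*r).as_rotvec())
s=plan([(hw(0,0,.06),A,1),(hw(0,0,.041),A,1,.3)])
```

```text
holder coords [-0.00300525 -0.00244623  0.12589307] [ 0.19 -0.31  2.12 -0.06  0.55 -1.5 ] 0.07707472429513251
[{'centre': [0.4371, 0.1284, 0.0586], 'score': 0.61}] []
[ 0.00518366  0.00797556 -0.00364461]
4 rows end [0.4133 0.135  0.1683]
T [[0.63,0.02,0.63],[0.62,0.02,0.62],[0.17,0,0.17],[0.17,0,0.17]]
W [[-0.02,-0.01,0.02],[-0.02,-0.01,0.01],[0,0,0],[0,0,0]]
G [1, 1, 1, 1]
```

Call:
play_rows --translation '[[0,0,0],[0,0,0],[0.63,0.02,0.63],[0.62,0.02,0.62],[0.17,0,0.17],[0.17,0,0.17],[0,0,0],[0,0,0]]' --twist '[[0,0,0],[0,0,0],[-0.02,-0.01,0.02],[-0.02,-0.01,0.01],[0,0,0],[0,0,0],[0,0,0],[0,0,0]]' --gripper '[1,1,1,1,1,1,1,1]'

```text
time: 5.8
tool_pos: [0.4137, 0.1352, 0.1687]
ee_rot: [3.141, 0.788, -2.987]
wrist_force: [-0.7, 0.6, 0.1]
width: 0.0939
finger_force: 0.0
```

Run:
```python
from h import *
p,r=T(); g=p+r.apply([0,0,.18]); print('holder coords',R.from_euler('z',-HY).apply(g-H),robot.get_obs()['joint_positions'].round(2),robot.get_obs()['width'],robot.get_obs()['wrist_force'])
A=tool(np.pi/2+HY,.785); print((A.inv()*r).as_rotvec())
im=robot.snapshot('side')
cv2.imwrite('pics/d.png',cv2.resize(im[110:240,170:330,::-1],None,fx=4,fy=4))
```

```text
holder coords [0.00077833 0.00030602 0.04178282] [ 0.2  -0.16  2.21 -0.1   0.3  -1.45] 0.09393244193225252 [-0.73189004  0.57333475  0.07575979]
[-4.81275971e-05 -2.91083691e-03  1.23863284e-04]
```

View pics/d.png

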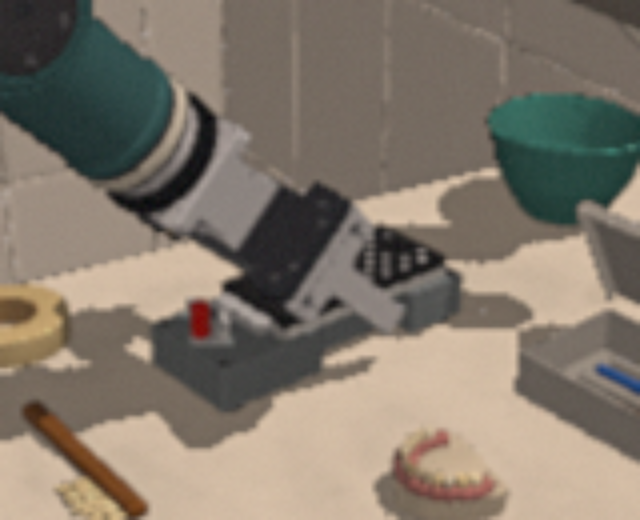

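Call:
play_rows --translation '[[0,0,0],[0,0,0],[0,0,0],[0,0,0],[0,0,0],[0,0,0]]' --twist '[[0,0,0],[0,0,0],[0,0,0],[0,0,0],[0,0,0],[0,0,0]]' --gripper '[-1,-1,-1,-1,-1,-1]'

```text
time: 6.45
tool_pos: [0.4128, 0.1354, 0.1676]
ee_rot: [3.141, 0.786, -2.987]
wrist_force: [-1.8, 3.8, 2.9]
width: 0.0634
finger_force: 30.0
```

Run:
```python
from h import *
o=robot.get_obs();p,r=T(); g=p+r.apply([0,0,.18]); print('holder coords',R.from_euler('z',-HY).apply(g-H),o['joint_positions'].round(2),o['width'],o['wrist_force'].round(1),o['wrist_torque'].round(2))
A=tool(np.pi/2+HY,.785); print((A.inv()*r).as_rotvec())
```

```text
holder coords [-0.00030302  0.00072932  0.04037383] [ 0.2  -0.16  2.21 -0.1   0.3  -1.45] 0.0633669354835911 [-1.8  3.8  2.9] [0.49 0.32 0.48]
[-6.78308411e-04 -9.51787691e-04  3.53887384e-05]
```

Run:
```python
from h import *
A=tool(np.pi/2+HY,.785)
p,r=T(); g=p+r.apply([0,0,.18])
s=plan([(g+[0,0,.02],r,-1,.3),(g+[0,0,.15],r,-1),([.49,.10,.19],tool(.86,0),-1),([.44,.055,.16],tool(0,-.785),-1)])
```

```text
32 rows end [ 0.4399 -0.0722  0.2873]
T [[-0.18,0,-0.18],[-0.17,0,-0.17],[-0.58,0,-0.58],[-0.57,0,-0.57],[-0.58,0,-0.58],[-0.57,0,-0.57],[-0.18,0.02,-0.07],[-0.18,0.01,-0.06]]
W [[0,0,0],[0,0,0],[0,0,0],[0,0,0],[0,0,0],[0,0,0],[0.26,0.57,0.63],[0.26,0.56,0.63]]
G [-1, -1, -1, -1, -1, -1, -1, -1]
T [[-0.19,0.01,-0.05],[-0.19,0,-0.05],[-0.19,-0.01,-0.04],[-0.2,-0.01,-0.03],[-0.2,-0.01,-0.03],[-0.21,-0.02,-0.02],[-0.21,-0.03,-0.02],[-0.23,-0.02,-0.01]]
W [[0.27,0.57,0.63],[0.26,0.56,0.63],[0.26,0.57,0.63],[0.26,0.56,0.63],[0.26,0.57,0.63],[0.26,0.56,0.64],[0.27,0.57,0.63],[0.26,0.56,0.63]]
G [-1, -1, -1, -1, -1, -1, -1, -1]
T [[-0.23,-0.03,0],[-0.24,-0.03,0],[-0.24,-0.03,0],[-0.23,-0.25,0.07],[-0.25,-0.26,0.06],[-0.26,-0.25,0.06],[-0.26,-0.26,0.06],[-0.28,-0.26,0.05]]
W [[0.26,0.57,0.63],[0.26,0.56,0.63],[0.26,0.57,0.63],[-0.26,0.57,0.63],[-0.26,0.56,0.62],[-0.26,0.57,0.63],[-0.26,0.56,0.63],[-0.26,0.57,0.62]]
G [-1, -1, -1, -1, -1, -1, -1, -1]
T [[-0.29,-0.25,0.04],[-0.3,-0.26,0.04],[-0.31,-0.25,0.04],[-0.32,-0.24,0.03],[-0.33,-0.25,0.02],[-0.33,-0.24,0.01],[-0.34,-0.23,0],[-0.35,-0.23,0]]
W [[-0.25,0.56,0.63],[-0.26,0.57,0.62],[-0.26,0.56,0.63],[-0.26,0.57,0.63],[-0.26,0.56,0.62],[-0.26,0.57,0.63],[-0.26,0.56,0.63],[-0.26,0.57,0.62]]
G [-1, -1, -1, -1, -1, -1, -1, -1]
```

Call:
play_rows --translation '[[-0.18,0,-0.18],[-0.17,0,-0.17],[-0.58,0,-0.58],[-0.57,0,-0.57],[-0.58,0,-0.58],[-0.57,0,-0.57],[-0.18,0.02,-0.07],[-0.18,0.01,-0.06]]' --twist '[[0,0,0],[0,0,0],[0,0,0],[0,0,0],[0,0,0],[0,0,0],[0.26,0.57,0.63],[0.26,0.56,0.63]]' --gripper '[-1,-1,-1,-1,-1,-1,-1,-1]'

```text
time: 7.25
tool_pos: [0.419, 0.1364, 0.3318]
ee_rot: [3.084, 0.666, 3.128]
wrist_force: [-0.1, -0.6, -3.3]
width: 0.0641
finger_force: 30.0
```

Call:
play_rows --translation '[[-0.19,0.01,-0.05],[-0.19,0,-0.05],[-0.19,-0.01,-0.04],[-0.2,-0.01,-0.03],[-0.2,-0.01,-0.03],[-0.21,-0.02,-0.02],[-0.21,-0.03,-0.02],[-0.23,-0.02,-0.01]]' --twist '[[0.27,0.57,0.63],[0.26,0.56,0.63],[0.26,0.57,0.63],[0.26,0.56,0.63],[0.26,0.57,0.63],[0.26,0.56,0.64],[0.27,0.57,0.63],[0.26,0.56,0.63]]' --gripper '[-1,-1,-1,-1,-1,-1,-1,-1]'

```text
time: 8.05
tool_pos: [0.4686, 0.118, 0.3662]
ee_rot: [3.082, 0.172, 2.612]
wrist_force: [0.2, 0.2, -1.9]
width: 0.0636
finger_force: 30.0
```

Call:
play_rows --translation '[[-0.23,-0.03,0],[-0.24,-0.03,0],[-0.24,-0.03,0],[-0.23,-0.25,0.07],[-0.25,-0.26,0.06],[-0.26,-0.25,0.06],[-0.26,-0.26,0.06],[-0.28,-0.26,0.05]]' --twist '[[0.26,0.57,0.63],[0.26,0.56,0.63],[0.26,0.57,0.63],[-0.26,0.57,0.63],[-0.26,0.56,0.62],[-0.26,0.57,0.63],[-0.26,0.56,0.63],[-0.26,0.57,0.62]]' --gripper '[-1,-1,-1,-1,-1,-1,-1,-1]'

```text
time: 8.85
tool_pos: [0.4852, 0.0287, 0.349]
ee_rot: [3.057, -0.3, 2.124]
wrist_force: [-0.0, 0.3, -2.8]
width: 0.0636
finger_force: 30.0
```

Call:
play_rows --translation '[[-0.29,-0.25,0.04],[-0.3,-0.26,0.04],[-0.31,-0.25,0.04],[-0.32,-0.24,0.03],[-0.33,-0.25,0.02],[-0.33,-0.24,0.01],[-0.34,-0.23,0],[-0.35,-0.23,0]]' --twist '[[-0.25,0.56,0.63],[-0.26,0.57,0.62],[-0.26,0.56,0.63],[-0.26,0.57,0.63],[-0.26,0.56,0.62],[-0.26,0.57,0.63],[-0.26,0.56,0.63],[-0.26,0.57,0.62]]' --gripper '[-1,-1,-1,-1,-1,-1,-1,-1]'

```text
time: 9.65
tool_pos: [0.4394, -0.0736, 0.2865]
ee_rot: [-3.139, -0.784, 1.565]
wrist_force: [0.2, 0.1, -3.3]
width: 0.0637
finger_force: 30.0
```

Run:
```python
from h import *
o=robot.get_obs();p,r=T(); g=p+r.apply([0,0,.18]); print(g,o['joint_positions'].round(2),o['width'],o['wrist_force'].round(1),o['wrist_torque'].round(2))
print((tool(0,-.785).inv()*r).as_rotvec())
im=robot.snapshot('side')
cv2.imwrite('pics/e.png',cv2.resize(im[60:260,150:350,::-1],None,fx=3,fy=3))
```

```text
[0.43970159 0.05355911 0.15903922] [-0.51  0.01  1.78  0.68  1.75 -0.52] 0.0637109779173934 [ 0.2  0.1 -3.3] [-0.74  0.1   0.03]
[-0.00161194 -0.00063622  0.0041539 ]
```

View pics/e.png

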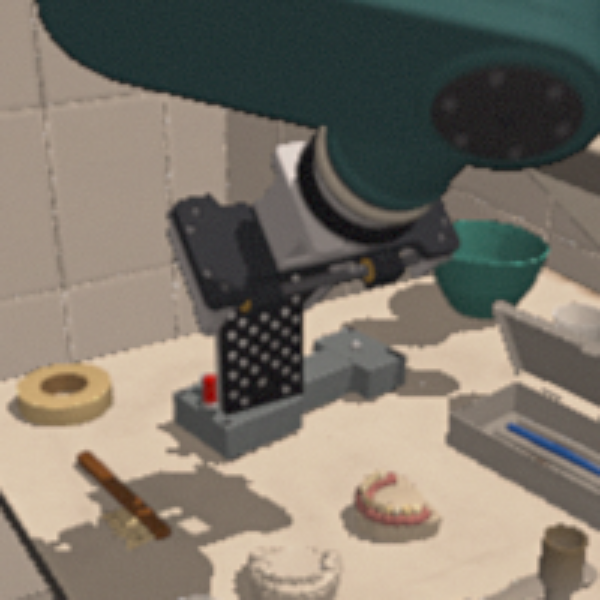

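Call:
play_rows --translation '[[-0.66,0,0.66],[-0.66,0,0.66],[-0.05,0,0.05],[-0.04,0,0.04],[0,0,0]]' --twist '[[0,0,0],[0,0,0],[0,0,0],[0,0,0],[0,0,0]]' --gripper '[-1,-1,-1,-1,-1]'

```text
time: 10.2
tool_pos: [0.4404, -0.0728, 0.2087]
ee_rot: [3.139, -0.783, 1.572]
wrist_force: [0.0, -0.1, -2.3]
width: 0.0634
finger_force: 30.0
```

Call:
play_rows --translation '[[-0.02,0,0.02],[0,0,0]]' --twist '[[0,0,0],[0,0,0]]' --gripper '[-1,-1]'

```text
time: 10.4
tool_pos: [0.4403, -0.0728, 0.2075]
ee_rot: [3.139, -0.783, 1.573]
wrist_force: [0.5, -0.7, -3.3]
width: 0.0636
finger_force: 30.0
```

Call:
play_rows --translation '[[-0.02,0,0.02],[0,0,0]]' --twist '[[0,0,0],[0,0,0]]' --gripper '[-1,-1]'

```text
time: 10.6
tool_pos: [0.4399, -0.0726, 0.2054]
ee_rot: [3.141, -0.784, 1.571]
wrist_force: [-0.0, 0.4, -3.2]
width: 0.0641
finger_force: 30.0
```

Run:
```python
from h import *
o=robot.get_obs();p,r=T(); g=p+r.apply([0,0,.18]); print(g,o['joint_positions'].round(2),o['wrist_force'].round(1),o['wrist_torque'].round(2))
print((tool(0,-.785).inv()*r).as_rotvec())
```

```text
[0.43992822 0.05452529 0.07792825] [-0.51  0.11  1.86  0.67  1.61 -0.63] [-0.   0.4 -3.2] [-0.75  0.06  0.  ]
[-0.00029356 -0.00087028  0.00014348]
```

Call:
play_rows --translation '[[-0.02,0,0.02],[0,0,0]]' --twist '[[0,0,0],[0,0,0]]' --gripper '[-1,-1]'

```text
time: 10.8
tool_pos: [0.44, -0.0727, 0.2045]
ee_rot: [3.141, -0.785, 1.571]
wrist_force: [0.0, -0.7, 1.0]
width: 0.0638
finger_force: 30.0
```

Call:
play_rows --translation '[[-0.02,0,0.02],[0,0,0]]' --twist '[[0,0,0],[0,0,0]]' --gripper '[-1,-1]'

```text
time: 11.0
tool_pos: [0.4401, -0.0728, 0.2043]
ee_rot: [3.141, -0.786, 1.571]
wrist_force: [-2.1, -2.7, 6.8]
width: 0.0638
finger_force: 30.0
```

Call:
play_rows --translation '[[-0.02,0,0.02],[0,0,0]]' --twist '[[0,0,0],[0,0,0]]' --gripper '[-1,-1]'

```text
time: 11.2
tool_pos: [0.4402, -0.0729, 0.2041]
ee_rot: [3.14, -0.787, 1.573]
wrist_force: [-2.9, -2.8, 11.5]
width: 0.0637
finger_force: 30.0
```

Call:
play_rows --translation '[[0.04,0,-0.04],[0,0,0],[0,0,0],[0,0,0],[0,0,0],[0,0,0],[0,0,0]]' --twist '[[0,0,0],[0,0,0],[0,0,0],[0,0,0],[0,0,0],[0,0,0],[0,0,0]]' --gripper '[-1,-1,1,1,1,1,1]'

```text
time: 11.9
tool_pos: [0.4398, -0.0726, 0.2038]
ee_rot: [-3.141, -0.785, 1.57]
wrist_force: [0.5, 0.0, 0.3]
width: 0.0937
finger_force: 0.0
```

Call:
play_rows --translation '[[0,0,-0.3],[0,0,-0.6],[0,0,-0.9],[0,0,-0.9],[0,0,0]]' --twist '[[0,0,0],[0,0,0],[0,0,0],[0,0,0],[0,0,0]]' --gripper '[1,1,1,1,1]'

```text
time: 12.4
tool_pos: [0.4409, -0.152, 0.2846]
ee_rot: [3.132, -0.78, 1.574]
wrist_force: [0.3, 0.6, -0.4]
width: 0.0942
finger_force: 0.0
```

Run:
```python
from h import *
o=robot.get_obs();p,r=T(); g=p+r.apply([0,0,.18]); print(g,o['joint_positions'].round(2),o['width'])
im=robot.snapshot('side')
cv2.imwrite('pics/f.png',cv2.resize(im[60:260,150:350,::-1],None,fx=3,fy=3))
print(robot.spot_point('lap_plate','side')[:2],robot.spot_point('tongue_end','side')[:2])
# plan B: up and over to other side
s=plan([([.44,.0,.30],tool(0,0),1),([.44,.125,.22],tool(0,.785),1)])
```

```text
[ 0.442228   -0.02544825  0.15657535] [-0.64  0.09  1.7   0.63  1.82 -0.63] 0.09424027206264585
[{'centre': [0.4409, 0.0511, 0.0746], 'score': 0.72}] [{'centre': [0.4398, 0.0544, 0.1552], 'score': 0.57}]
18 rows end [0.4398 0.2523 0.3473]
T [[0.72,0,-0.23],[0.7,0,-0.26],[0.68,0,-0.28],[0.65,0,-0.31],[0.62,0,-0.33],[0.59,0,-0.35],[0.55,0,-0.36],[0.52,0.01,-0.38]]
W [[0,-0.87,0],[0,-0.87,0],[0,-0.88,0],[0,-0.87,-0.01],[0,-0.87,0],[-0.01,-0.87,0],[0,-0.87,0],[0,-0.88,0]]
G [1, 1, 1, 1, 1, 1, 1, 1]
T [[0.49,0,-0.38],[0.74,0,0.24],[0.76,0,0.21],[0.77,0,0.17],[0.78,0,0.14],[0.8,0,0.11],[0.8,0,0.07],[0.8,0,0.04]]
W [[0,-0.87,0],[0,-0.87,0],[0,-0.87,0],[0,-0.88,0],[0,-0.87,0],[0,-0.87,0],[0,-0.87,0],[0,-0.87,0]]
G [1, 1, 1, 1, 1, 1, 1, 1]
T [[0.81,-0.01,0],[0.8,0,-0.04]]
W [[0,-0.88,0],[0,-0.87,0]]
G [1, 1]
```

View pics/f.png

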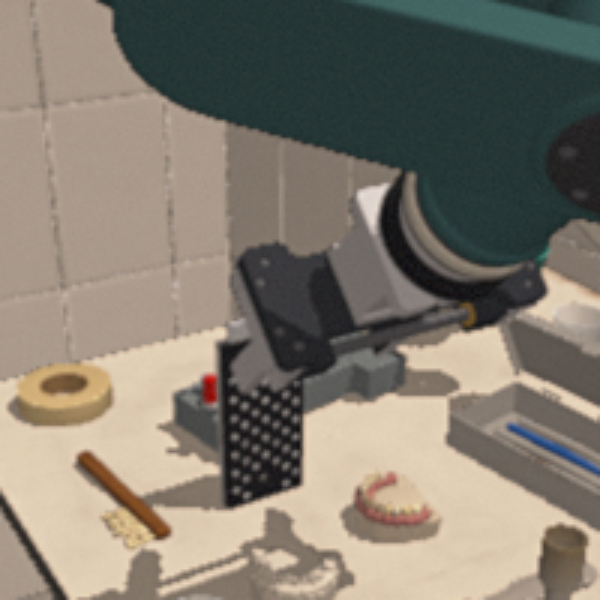

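Run:
```python
from h import *
s=plan([([.44,.02,.29],tool(0,0),1),([.44,.164,.185],tool(0,.785),1)])
```

```text
18 rows end [0.4398 0.2914 0.3124]
T [[0.74,0,-0.17],[0.73,0,-0.2],[0.7,0,-0.23],[0.69,0,-0.26],[0.66,0,-0.28],[0.63,0,-0.3],[0.6,0,-0.32],[0.57,0.01,-0.34]]
W [[0,-0.87,0],[0,-0.87,0],[0,-0.88,0],[0,-0.87,-0.01],[0,-0.87,0],[-0.01,-0.87,0],[0,-0.87,0],[0,-0.88,0]]
G [1, 1, 1, 1, 1, 1, 1, 1]
T [[0.54,0,-0.35],[0.79,0,0.31],[0.82,0,0.27],[0.83,0,0.24],[0.86,0,0.19],[0.86,0,0.15],[0.88,0,0.12],[0.89,0,0.06]]
W [[0,-0.87,0],[0,-0.87,0],[0,-0.87,0],[0,-0.88,0],[0,-0.87,0],[0,-0.87,0],[0,-0.87,0],[0,-0.87,0]]
G [1, 1, 1, 1, 1, 1, 1, 1]
T [[0.88,-0.01,0.03],[0.89,0,-0.02]]
W [[0,-0.88,0],[0,-0.87,0]]
G [1, 1]
```

Call:
play_rows --translation '[[0.74,0,-0.17],[0.73,0,-0.2],[0.7,0,-0.23],[0.69,0,-0.26],[0.66,0,-0.28],[0.63,0,-0.3],[0.6,0,-0.32],[0.57,0.01,-0.34]]' --twist '[[0,-0.87,0],[0,-0.87,0],[0,-0.88,0],[0,-0.87,-0.01],[0,-0.87,0],[-0.01,-0.87,0],[0,-0.87,0],[0,-0.88,0]]' --gripper '[1,1,1,1,1,1,1,1]'

```text
time: 13.35
tool_pos: [0.4396, 0.0012, 0.4538]
ee_rot: [-3.14, -0.084, 1.572]
wrist_force: [0.9, 0.5, -0.0]
width: 0.0942
finger_force: 0.0
```

Call:
play_rows --translation '[[0.54,0,-0.35],[0.79,0,0.31],[0.82,0,0.27],[0.83,0,0.24],[0.86,0,0.19],[0.86,0,0.15],[0.88,0,0.12],[0.89,0,0.06]]' --twist '[[0,-0.87,0],[0,-0.87,0],[0,-0.87,0],[0,-0.88,0],[0,-0.87,0],[0,-0.87,0],[0,-0.87,0],[0,-0.87,0]]' --gripper '[1,1,1,1,1,1,1,1]'

```text
time: 14.15
tool_pos: [0.439, 0.2372, 0.354]
ee_rot: [-3.14, 0.615, 1.574]
wrist_force: [0.1, -0.3, 0.7]
width: 0.0941
finger_force: 0.0
```

Call:
play_rows --translation '[[0.88,-0.01,0.03],[0.89,0,-0.02],[0,0,0],[0,0,0]]' --twist '[[0,-0.88,0],[0,-0.87,0],[0,0,0],[0,0,0]]' --gripper '[1,1,1,1]'

```text
time: 14.55
tool_pos: [0.4392, 0.2917, 0.3109]
ee_rot: [-3.138, 0.788, 1.576]
wrist_force: [-0.2, 0.5, 0.2]
width: 0.0942
finger_force: 0.0
```

Run:
```python
from h import *
o=robot.get_obs();p,r=T(); g=p+r.apply([0,0,.18]); print(g,o['joint_positions'].round(2),o['width'])
print((tool(0,.785).inv()*r).as_rotvec())
robot.snapshot('side')
print(robot.spot_point('lap_plate','side')[:2],robot.spot_point('tongue_end','side')[:2])
s=plan([([.4398,.074,.095],tool(0,.785),1),([.4398,.054,.075],tool(0,.785),1,.4)])
```

```text
[0.43910706 0.1641616  0.18389927] [ 0.64  0.25  1.46 -0.64  1.9   0.58] 0.09416208234063134
[ 0.00037702 -0.00261814 -0.00365564]
[{'centre': [0.4429, 0.0517, 0.0744], 'score': 0.62}] [{'centre': [0.4364, 0.0548, 0.1537], 'score': 0.93}]
6 rows end [0.4397 0.1813 0.2023]
T [[0.01,0,0.8],[0.01,-0.01,0.8],[0.02,0,0.8],[0.01,0,0.8],[0,0,0.36],[0,0,0.35]]
W [[0,0,-0.01],[0.01,-0.01,-0.01],[0,0,0],[0.01,0,-0.01],[0,0,0],[0,0,0]]
G [1, 1, 1, 1, 1, 1]
```

Call:
play_rows --translation '[[0.01,0,0.8],[0.01,-0.01,0.8],[0.02,0,0.8],[0.01,0,0.8],[0,0,0.36],[0,0,0.35],[0,0,0],[0,0,0]]' --twist '[[0,0,-0.01],[0.01,-0.01,-0.01],[0,0,0],[0.01,0,-0.01],[0,0,0],[0,0,0],[0,0,0],[0,0,0]]' --gripper '[1,1,1,1,1,1,1,1]'

```text
time: 15.5
tool_pos: [0.4401, 0.1822, 0.202]
ee_rot: [-3.141, 0.785, 1.572]
wrist_force: [0.1, -0.2, 0.3]
width: 0.0939
finger_force: 0.0
```

Run:
```python
from h import *
p,r=T(); g=p+r.apply([0,0,.18]); print(g)
print((tool(0,.785).inv()*r).as_rotvec())
s=plan([([.4398,.054,.075],tool(0,.785),1,.4)])
```

```text
[0.44004605 0.05492664 0.0746814 ]
[ 0.00010562 -0.00044219 -0.00070311]
1 rows end [0.4397 0.1814 0.2022]
T [[-0.02,-0.01,0.01]]
W [[0,0,0.01]]
G [1]
```

Call:
play_rows --translation '[[-0.02,0,0.01],[0,0,0],[0,0,0],[0,0,0],[0,0,0],[0,0,0],[0,0,0]]' --twist '[[0,0,0],[0,0,0],[0,0,0],[0,0,0],[0,0,0],[0,0,0],[0,0,0]]' --gripper '[-1,-1,-1,-1,-1,-1,-1]'

```text
time: 16.2
tool_pos: [0.4398, 0.1813, 0.2014]
ee_rot: [-3.139, 0.786, 1.574]
wrist_force: [1.1, 0.4, 1.2]
width: 0.0639
finger_force: 30.0
```

```bash
cat >> h.py <<'E'
def C(dx,dy,z,hx=.002,hy=.0015): # holder coords relative to refined holder centre
    return hw(dx+hx,dy+hy,z)
E
python3 - <<'E'
from h import *
o=robot.get_obs();p,r=T(); g=p+r.apply([0,0,.18]); print(g,o['wrist_force'],o['width'],o['finger_force'])
print((tool(0,.785).inv()*r).as_rotvec())
ang=np.pi/2
s=plan([(g+[0,0,.02],r,-1,.3),(g+[0,0,.13],r,-1),([.47,.10,.21],tool((HY-ang)/2,0),-1),(C(0,0,.15),tool(HY-ang,-.785),-1)])
E
```

```text
[0.43976515 0.05396434 0.07424486] [1.05978204 0.44171766 1.16917002] 0.06392638902207656 29.991576969623566
[ 0.00022313 -0.00107189 -0.001976  ]
28 rows end [0.4151 0.1366 0.2775]
T [[-0.18,0,-0.18],[-0.17,0,-0.17],[-0.65,0,-0.65],[-0.65,0,-0.65],[-0.65,-0.01,-0.65],[-0.23,0.16,-0.07],[-0.21,0.15,-0.06],[-0.21,0.15,-0.06]]
W [[0,0,0],[0,0,0],[0,0,0],[0,0,0],[0,0,0],[0.23,0.63,0.56],[0.23,0.62,0.56],[0.23,0.63,0.56]]
G [-1, -1, -1, -1, -1, -1, -1, -1]
T [[-0.21,0.14,-0.06],[-0.19,0.14,-0.05],[-0.19,0.13,-0.05],[-0.19,0.12,-0.04],[-0.18,0.12,-0.03],[-0.18,0.11,-0.03],[-0.17,0.1,-0.03],[-0.17,0.1,-0.01]]
W [[0.23,0.63,0.56],[0.23,0.63,0.56],[0.23,0.62,0.56],[0.24,0.63,0.56],[0.23,0.63,0.56],[0.23,0.63,0.56],[0.23,0.62,0.56],[0.23,0.63,0.56]]
G [-1, -1, -1, -1, -1, -1, -1, -1]
T [[-0.17,0.09,-0.01],[-0.1,-0.08,0.15],[-0.11,-0.1,0.16],[-0.12,-0.12,0.18],[-0.13,-0.13,0.18],[-0.15,-0.14,0.2],[-0.16,-0.16,0.21],[-0.17,-0.18,0.22]]
W [[0.23,0.63,0.56],[-0.25,0.68,0.61],[-0.26,0.69,0.61],[-0.25,0.68,0.61],[-0.25,0.68,0.61],[-0.25,0.68,0.61],[-0.26,0.69,0.61],[-0.25,0.68,0.61]]
G [-1, -1, -1, -1, -1, -1, -1, -1]
T [[-0.2,-0.18,0.22],[-0.21,-0.2,0.23],[-0.23,-0.2,0.23],[-0.25,-0.22,0.23]]
W [[-0.25,0.68,0.61],[-0.25,0.68,0.61],[-0.26,0.69,0.61],[-0.25,0.68,0.61]]
G [-1, -1, -1, -1]
```

Call:
play_rows --translation '[[-0.18,0,-0.18],[-0.17,0,-0.17],[-0.65,0,-0.65],[-0.65,0,-0.65],[-0.65,-0.01,-0.65],[-0.23,0.16,-0.07],[-0.21,0.15,-0.06],[-0.21,0.15,-0.06]]' --twist '[[0,0,0],[0,0,0],[0,0,0],[0,0,0],[0,0,0],[0.23,0.63,0.56],[0.23,0.62,0.56],[0.23,0.63,0.56]]' --gripper '[-1,-1,-1,-1,-1,-1,-1,-1]'

```text
time: 17.0
tool_pos: [0.4564, 0.1659, 0.3555]
ee_rot: [3.079, 0.589, 1.362]
wrist_force: [0.3, 0.6, -3.5]
width: 0.0642
finger_force: 30.0
```

Call:
play_rows --translation '[[-0.21,0.14,-0.06],[-0.19,0.14,-0.05],[-0.19,0.13,-0.05],[-0.19,0.12,-0.04],[-0.18,0.12,-0.03],[-0.18,0.11,-0.03],[-0.17,0.1,-0.03],[-0.17,0.1,-0.01]]' --twist '[[0.23,0.63,0.56],[0.23,0.63,0.56],[0.23,0.62,0.56],[0.24,0.63,0.56],[0.23,0.63,0.56],[0.23,0.63,0.56],[0.23,0.62,0.56],[0.23,0.63,0.56]]' --gripper '[-1,-1,-1,-1,-1,-1,-1,-1]'

```text
time: 17.8
tool_pos: [0.471, 0.1069, 0.3892]
ee_rot: [3.122, 0.063, 0.916]
wrist_force: [-0.4, 0.6, -2.5]
width: 0.0636
finger_force: 30.0
```

Call:
play_rows --translation '[[-0.17,0.09,-0.01],[-0.1,-0.08,0.15],[-0.11,-0.1,0.16],[-0.12,-0.12,0.18],[-0.13,-0.13,0.18],[-0.15,-0.14,0.2],[-0.16,-0.16,0.21],[-0.17,-0.18,0.22]]' --twist '[[0.23,0.63,0.56],[-0.25,0.68,0.61],[-0.26,0.69,0.61],[-0.25,0.68,0.61],[-0.25,0.68,0.61],[-0.25,0.68,0.61],[-0.26,0.69,0.61],[-0.25,0.68,0.61]]' --gripper '[-1,-1,-1,-1,-1,-1,-1,-1]'

```text
time: 18.6
tool_pos: [0.4305, 0.1106, 0.3283]
ee_rot: [3.066, -0.5, 0.443]
wrist_force: [0.4, -0.8, -3.2]
width: 0.0638
finger_force: 30.0
```

Call:
play_rows --translation '[[-0.2,-0.18,0.22],[-0.21,-0.2,0.23],[-0.23,-0.2,0.23],[-0.25,-0.22,0.23],[0,0,0],[0,0,0]]' --twist '[[-0.25,0.68,0.61],[-0.25,0.68,0.61],[-0.26,0.69,0.61],[-0.25,0.68,0.61],[0,0,0],[0,0,0]]' --gripper '[-1,-1,-1,-1,-1,-1]'

```text
time: 19.2
tool_pos: [0.4143, 0.1364, 0.2768]
ee_rot: [3.139, -0.78, 0.158]
wrist_force: [0.6, 0.4, -2.7]
width: 0.0633
finger_force: 30.0
```

Run:
```python
from h import *
F=tool(HY-np.pi/2,-.785)
o=robot.get_obs();p,r=T(); g=p+r.apply([0,0,.18]); print('holder',R.from_euler('z',-HY).apply(g-H),o['joint_positions'].round(2),o['wrist_force'].round(1),o['width'])
print((F.inv()*r).as_rotvec())
im=robot.snapshot('side')
cv2.imwrite('pics/g.png',cv2.resize(im[80:240,150:350,::-1],None,fx=3.5,fy=3.5))
for n in('lap_plate','fine_face','tongue_end'):print(n,robot.spot_point(n,'side')[:2])
s=plan([(C(.0008,0,.075),F,-1),(C(.0008,0,.056),F,-1,.4)])
```

```text
holder [0.00057371 0.00129743 0.14879523] [ 0.2  -0.33  2.09 -0.06  0.6   1.65] [ 0.6  0.4 -2.7] 0.06328824000214335
[-0.00048825 -0.0050511  -0.00231128]
lap_plate [{'centre': [0.5411, 0.1544, 0.1502], 'score': 0.92}]
fine_face [{'centre': [0.5402, 0.1551, 0.1572], 'score': 0.64}]
tongue_end [{'centre': [0.4655, 0.1418, 0.1524], 'score': 0.94}]
5 rows end [0.4158 0.1366 0.1833]
T [[-0.45,0,0.45],[-0.45,-0.01,0.45],[-0.44,0,0.46],[-0.17,0,0.17],[-0.17,0,0.16]]
W [[0,0,0],[0.01,0,0],[0,0,0],[0,0,0],[0,0,0]]
G [-1, -1, -1, -1, -1]
```

View pics/g.png

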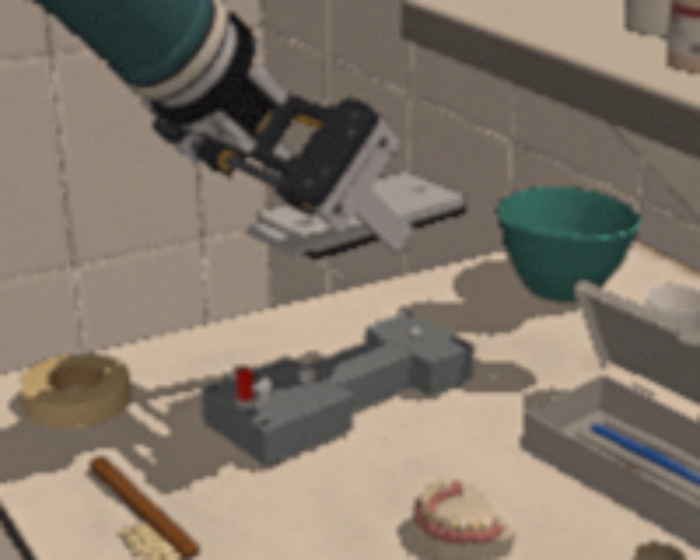

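Call:
play_rows --translation '[[-0.45,0,0.45],[-0.45,-0.01,0.45],[-0.44,0,0.46],[-0.17,0,0.17],[-0.17,0,0.16],[0,0,0],[0,0,0]]' --twist '[[0,0,0],[0.01,0,0],[0,0,0],[0,0,0],[0,0,0],[0,0,0],[0,0,0]]' --gripper '[-1,-1,-1,-1,-1,-1,-1]'

```text
time: 20.1
tool_pos: [0.4158, 0.137, 0.1832]
ee_rot: [-3.141, -0.786, 0.155]
wrist_force: [0.3, 0.9, -2.4]
width: 0.0636
finger_force: 30.0
```

Run:
```python
from h import *
F=tool(HY-np.pi/2,-.785)
o=robot.get_obs();p,r=T(); g=p+r.apply([0,0,.18]); print('holder',R.from_euler('z',-HY).apply(g-H),o['wrist_force'].round(1),o['wrist_torque'].round(2))
print((F.inv()*r).as_rotvec())
s=plan([(C(.0008,0,.0435),F,-1,.1)])
```

```text
holder [0.00291495 0.00179138 0.05598047] [ 0.3  0.9 -2.4] [-0.12  0.76  0.  ]
[0.00027822 0.00124781 0.0003439 ]
4 rows end [0.4158 0.1366 0.1707]
T [[-0.05,0,0.05],[-0.06,0,0.06],[-0.05,0,0.05],[-0.06,0.01,0.06]]
W [[0,0,0],[0,-0.01,0],[0,0,0],[0,0,0]]
G [-1, -1, -1, -1]
```

Call:
play_rows --translation '[[-0.05,0,0.05],[-0.06,0,0.06],[-0.02,0,0.02],[0,0,0]]' --twist '[[0,0,0],[0,0,0],[0,0,0],[0,0,0]]' --gripper '[-1,-1,-1,-1]'

```text
time: 20.5
tool_pos: [0.4149, 0.1369, 0.1744]
ee_rot: [-3.141, -0.784, 0.155]
wrist_force: [0.4, 0.2, -3.3]
width: 0.0639
finger_force: 30.0
```

Call:
play_rows --translation '[[-0.02,0,0.02],[0,0,0]]' --twist '[[0,0,0],[0,0,0]]' --gripper '[-1,-1]'

```text
time: 20.7
tool_pos: [0.415, 0.1369, 0.1734]
ee_rot: [-3.141, -0.784, 0.155]
wrist_force: [0.3, 0.2, -2.5]
width: 0.0638
finger_force: 30.0
```

Call:
play_rows --translation '[[-0.02,0,0.02],[0,0,0]]' --twist '[[0,0,0],[0,0,0]]' --gripper '[-1,-1]'

```text
time: 20.9
tool_pos: [0.415, 0.1369, 0.1722]
ee_rot: [-3.141, -0.784, 0.155]
wrist_force: [-0.2, 0.6, -2.7]
width: 0.0641
finger_force: 30.0
```

```bash
cat > st.py <<'E'
from h import *
F=tool(HY-np.pi/2,-.785)
o=robot.get_obs();p,r=T(); g=p+r.apply([0,0,.18]); Q=R.from_euler('z',-HY)
print('holder',(Q.apply(g-H)*1000).round(2),'F',Q.apply(o['wrist_force']).round(1),'M',Q.apply(o['wrist_torque']).round(2),'w',o['width'],'rot',(F.inv()*r).as_rotvec().round(4),o['time'])
E
python3 st.py
```

```text
holder [ 1.82  1.84 44.75] F [-0.1  0.6 -2.7] M [ 0.05  0.76 -0.04] w 0.06406772910506346 rot [ 0.0003 -0.0012  0.0003] 20.9
```

Call:
play_rows --translation '[[-0.03,0,0.03],[0,0,0]]' --twist '[[0,0,0],[0,0,0]]' --gripper '[-1,-1]'

```text
time: 21.1
tool_pos: [0.4149, 0.1369, 0.1705]
ee_rot: [-3.141, -0.784, 0.155]
wrist_force: [0.7, -0.3, -2.8]
width: 0.0633
finger_force: 30.0
```

Call:
play_rows --translation '[[-0.02,0,0.02],[0,0,0]]' --twist '[[0,0,0],[0,0,0]]' --gripper '[-1,-1]'

```text
time: 21.3
tool_pos: [0.415, 0.1369, 0.1694]
ee_rot: [-3.141, -0.784, 0.155]
wrist_force: [-0.3, -0.5, -2.5]
width: 0.0639
finger_force: 30.0
```

Call:
play_rows --translation '[[-0.02,0,0.02],[0,0,0]]' --twist '[[0,0,0],[0,0,0]]' --gripper '[-1,-1]'

```text
time: 21.5
tool_pos: [0.4154, 0.137, 0.169]
ee_rot: [-3.141, -0.786, 0.155]
wrist_force: [-0.1, -1.0, -0.8]
width: 0.064
finger_force: 30.0
```

```bash
python3 st.py
```

```text
holder [ 2.54  1.85 41.81] F [-0.2 -1.  -0.8] M [-0.08  0.58  0.01] w 0.06400718279562405 rot [0.0004 0.0009 0.0002] 21.5
```

Call:
play_rows --translation '[[-0.02,0,0.02],[0,0,0],[0,0,0],[0,0,0],[0,0,0],[0,0,0],[0,0,0]]' --twist '[[0,0,0],[0,0,0],[0,0,0],[0,0,0],[0,0,0],[0,0,0],[0,0,0]]' --gripper '[-1,-1,1,1,1,1,1]'

```text
time: 22.2
tool_pos: [0.415, 0.1369, 0.1671]
ee_rot: [-3.141, -0.784, 0.154]
wrist_force: [0.5, 0.3, -0.0]
width: 0.0938
finger_force: 0.0
```

Call:
play_rows --translation '[[0.4,0,-0.4],[0.6,0,-0.6],[0.6,0,-0.6],[0.4,0,-0.4],[0,0,0]]' --twist '[[0,0,0],[0,0,0],[0,0,0],[0,0,0],[0,0,0]]' --gripper '[1,1,1,1,1]'

```text
time: 22.7
tool_pos: [0.4164, 0.1372, 0.2852]
ee_rot: [-3.14, -0.794, 0.154]
wrist_force: [0.1, -0.5, 0.6]
width: 0.0937
finger_force: 0.0
```

```bash
python3 st.py
python3 - <<'E'
from h import *
im=robot.snapshot('side')
cv2.imwrite('pics/i.png',cv2.resize(im[130:230,170:300,::-1],None,fx=5,fy=5))
for n in('lap_plate','fine_face','tongue_end','keeper_peg'):print(n,robot.spot_point(n,'side')[:1])
# next: right of the peg (y=-45), closed, tool down
D=tool(HY-np.pi/2)
plan([(C(-.08,-.05,.15),tool(HY-np.pi/2,-.4),-1),(C(-.113,-.052,.12),D,-1),(C(-.113,-.047,.077),D,-1)])
E
```

```text
holder [  4.6    1.94 159.04] F [ 0.1 -0.5  0.6] M [-0.05  0.45 -0.04] w 0.09369845804579255 rot [0.0007 0.009  0.0006] 22.7
lap_plate [{'centre': [0.5417, 0.1575, 0.0419], 'score': 0.69}]
fine_face [{'centre': [0.5394, 0.1567, 0.0503], 'score': 0.7}]
tongue_end [{'centre': [0.465, 0.1439, 0.0431], 'score': 0.58}]
keeper_peg [{'centre': [0.4354, 0.1251, 0.0551], 'score': 0.53}]
11 rows end [0.4363 0.0924 0.2568]
T [[0.08,0.31,-0.33],[0.04,0.32,-0.29],[0.02,0.31,-0.26],[0,0.31,-0.21],[0.15,0.01,0.09],[0.15,0.01,0.1],[0.17,0.01,0.12],[0.17,0.01,0.14]]
W [[0,-0.95,0],[0,-0.95,0],[0,-0.94,0],[0,-0.95,0],[0,-0.8,0],[0,-0.8,0],[0,-0.8,0],[0,-0.8,0]]
G [-1, -1, -1, -1, -1, -1, -1, -1]
T [[0.18,0.01,0.15],[0,-0.06,0.54],[0,-0.06,0.54]]
W [[0,-0.8,0],[0,0,0],[0,0,0]]
G [-1, -1, -1]
```

View pics/i.png

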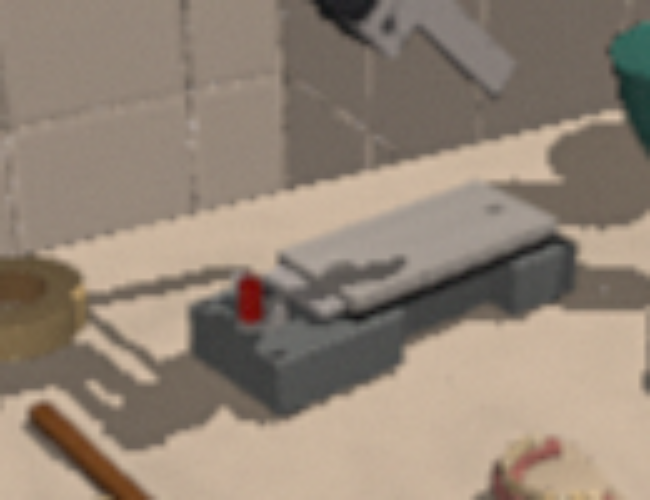

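Call:
play_rows --translation '[[0.08,0.31,-0.33],[0.04,0.32,-0.29],[0.02,0.31,-0.26],[0,0.31,-0.21],[0.15,0.01,0.09],[0.15,0.01,0.1],[0.17,0.01,0.12],[0.17,0.01,0.14]]' --twist '[[0,-0.95,0],[0,-0.95,0],[0,-0.94,0],[0,-0.95,0],[0,-0.8,0],[0,-0.8,0],[0,-0.8,0],[0,-0.8,0]]' --gripper '[-1,-1,-1,-1,-1,-1,-1,-1]'

```text
time: 23.75
tool_pos: [0.4301, 0.0869, 0.3064]
ee_rot: [-3.141, -0.079, 0.155]
wrist_force: [-0.2, 0.9, -0.6]
width: 0.033
finger_force: 0.0
```

Call:
play_rows --translation '[[0.18,0.01,0.15],[0,0,0],[0,-0.06,0.54],[0,-0.06,0.54],[0,0,0]]' --twist '[[0,-0.8,0],[0,0,0],[0,0,0],[0,0,0],[0,0,0]]' --gripper '[-1,-1,-1,-1,-1]'

```text
time: 24.25
tool_pos: [0.4352, 0.0926, 0.2557]
ee_rot: [-3.14, 0.002, 0.155]
wrist_force: [-0.7, -0.1, 0.3]
width: 0.0007
finger_force: 0.0
```

```bash
python3 st.py
```

```text
holder [-112.54  -44.95   75.69] F [-0.7 -0.   0.3] M [-0.02  0.19 -0.  ] w 0.0006697055120124694 rot [ 1.200e-03 -7.872e-01  2.000e-04] 24.25
```

Call:
play_rows --translation '[[0,-0.2,0],[0,-0.2,0],[0,-0.15,0],[0,-0.15,0],[0,-0.12,0],[0,-0.1,0],[0,0,0]]' --twist '[[0,0,0],[0,0,0],[0,0,0],[0,0,0],[0,0,0],[0,0,0],[0,0,0]]' --gripper '[-1,-1,-1,-1,-1,-1,-1]'

```text
time: 24.95
tool_pos: [0.4316, 0.1297, 0.2604]
ee_rot: [-3.14, -0.007, 0.156]
wrist_force: [-0.5, 0.1, 2.6]
width: 0.0002
finger_force: 0.8
```

Call:
play_rows --translation '[[0,-0.08,0],[0,-0.05,0],[0,0,0]]' --twist '[[0,0,0],[0,0,0],[0,0,0]]' --gripper '[-1,-1,-1]'

```text
time: 25.25
tool_pos: [0.4311, 0.1343, 0.26]
ee_rot: [-3.141, -0.007, 0.155]
wrist_force: [1.9, -2.1, 2.1]
width: 0.0005
finger_force: 1.2
```

```bash
python3 st.py
```

```text
holder [-108.49   -3.25   80.05] F [ 1.5 -2.3  2.1] M [-0.21 -0.04 -0.01] w 0.0004959656971677736 rot [ 5.000e-04 -7.779e-01  2.000e-04] 25.25
```

Call:
play_rows --translation '[[0,-0.05,0],[0,0,0]]' --twist '[[0,0,0],[0,0,0]]' --gripper '[-1,-1]'

```text
time: 25.45
tool_pos: [0.4306, 0.1361, 0.2599]
ee_rot: [-3.141, -0.006, 0.155]
wrist_force: [2.3, -1.7, 2.3]
width: 0.0007
finger_force: 1.5
```

Call:
play_rows --translation '[[0,-0.05,0],[0,0,0]]' --twist '[[0,0,0],[0,0,0]]' --gripper '[-1,-1]'

```text
time: 25.65
tool_pos: [0.4302, 0.138, 0.2598]
ee_rot: [3.141, -0.006, 0.155]
wrist_force: [1.8, -2.5, 3.3]
width: 0.0005
finger_force: 2.0
```

```bash
python3 st.py
python3 - <<'E'
from h import *
plan([(C(-.11,-.02,.08),tool(HY-np.pi/2),-1),(C(-.11,-.03,.17),tool(HY-np.pi/2),-1),([.33,.0,.25],tool(HY-np.pi/2),-1)])
E
```

```text
holder [-109.08    0.41   79.78] F [ 1.4 -2.7  3.3] M [-0.52 -0.24 -0.  ] w 0.0005351127289218689 rot [-2.000e-04 -7.794e-01 -1.000e-04] 25.65
9 rows end [3.299e-01 1.000e-04 4.299e-01]
T [[0.05,0.47,-0.01],[0,0.08,-0.75],[0,0.09,-0.75],[0,0.08,-0.75],[-0.61,0.46,-0.4],[-0.61,0.46,-0.4],[-0.61,0.46,-0.4],[-0.62,0.46,-0.39]]
W [[0,-0.06,0],[0,0,0],[0,0,0],[0,0,0],[0,0,0],[0,0,0],[0,0,0],[0,0,0]]
G [-1, -1, -1, -1, -1, -1, -1, -1]
T [[-0.61,0.46,-0.4]]
W [[0,0,0]]
G [-1]
```

Run:
```python
from h import *
im=robot.snapshot('side')
cv2.imwrite('pics/j.png',cv2.resize(im[130:230,170:300,::-1],None,fx=5,fy=5))
for n in('lap_plate','fine_face','tongue_end','keeper_peg'):print(n,robot.spot_point(n,'side')[:2])
print(hw(-.108,.0165,.06))
```

```text
lap_plate [{'centre': [0.5404, 0.1552, 0.0442], 'score': 0.67}]
fine_face [{'centre': [0.5414, 0.1575, 0.0478], 'score': 0.74}]
tongue_end [{'centre': [0.468, 0.1414, 0.0448], 'score': 0.84}]
keeper_peg [{'centre': [0.4332, 0.1562, 0.0549], 'score': 0.57}]
[0.42974748 0.15412914 0.06      ]
```

View pics/j.png

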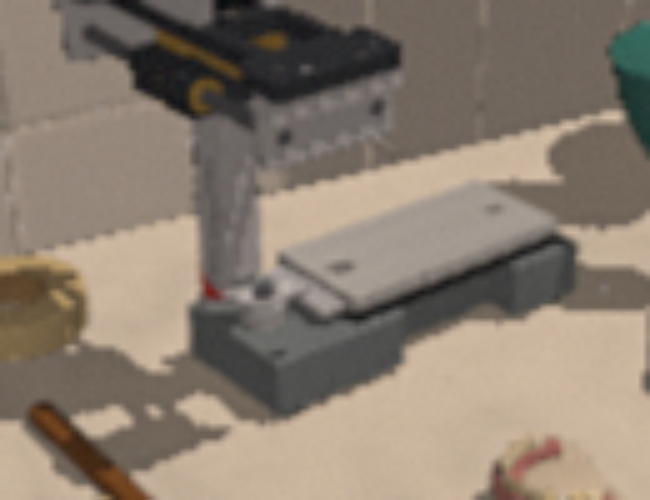

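Call:
play_rows --translation '[[0,-0.05,0],[0,0,0]]' --twist '[[0,0,0],[0,0,0]]' --gripper '[-1,-1]'

```text
time: 26.1
tool_pos: [0.43, 0.1391, 0.2597]
ee_rot: [3.138, -0.006, 0.155]
wrist_force: [3.8, -6.7, 3.0]
width: 0.0002
finger_force: 3.6
```

Call:
play_rows --translation '[[0,-0.05,0],[0,0,0]]' --twist '[[0,0,0],[0,0,0]]' --gripper '[-1,-1]'

```text
time: 26.3
tool_pos: [0.4298, 0.1403, 0.26]
ee_rot: [3.135, -0.005, 0.155]
wrist_force: [2.7, -10.5, 5.6]
width: 0.0005
finger_force: 5.7
```

```bash
python3 st.py
```

```text
holder [-109.17    1.62   80.03] F [  1.1 -10.8   5.6] M [-2.01 -0.12 -0.05] w 0.00045324805110803096 rot [-0.0064 -0.7798 -0.0023] 26.3
```

Force is rising against the stop, so the keeper is shut. I'll back off to the side, lift away and check.

Call:
play_rows --translation '[[0,0.25,-0.02],[0,0.35,0],[0,0.08,-0.75],[0,0.08,-0.75],[0,0.08,-0.75],[-0.6,0.4,-0.4],[-0.6,0.4,-0.4],[-0.6,0.4,-0.4]]' --twist '[[0,0,0],[0,0,0],[0,0,0],[0,0,0],[0,0,0],[0,0,0],[0,0,0],[0,0,0]]' --gripper '[-1,-1,-1,-1,-1,-1,-1,-1]'

```text
time: 27.1
tool_pos: [0.3687, 0.05, 0.3971]
ee_rot: [-3.138, -0.001, 0.157]
wrist_force: [0.5, -0.2, 0.3]
width: 0.0005
finger_force: 0.0
```

Call:
play_rows --translation '[[-0.6,0.4,-0.4],[-0.6,0.4,0],[-0.6,0.4,0],[-0.6,0.4,0],[0,0,0]]' --twist '[[0,0,0],[0,0,0],[0,0,0],[0,0,0],[0,0,0]]' --gripper '[-1,-1,-1,-1,-1]'

```text
time: 27.6
tool_pos: [0.2833, -0.0287, 0.4124]
ee_rot: [-3.139, -0.003, 0.152]
wrist_force: [0.0, 1.1, -0.4]
width: 0.0005
finger_force: 0.0
```

Run:
```python
from h import *
a=robot.snapshot('side'); b=robot.snapshot('top')
a=cv2.resize(a[140:225,185:300,::-1],None,fx=4,fy=4); b=cv2.resize(b[150:245,210:270,::-1],None,fx=5,fy=5)
o=np.zeros((480,780,3),np.uint8); o[:a.shape[0],:a.shape[1]]=a; o[:b.shape[0],470:470+b.shape[1]]=b
cv2.imwrite('pics/k.png',o)
for c in('side','top'):
  for n in('lap_plate','fine_face','tongue_end','keeper_peg'):print(n,robot.spot_point(n,c)[:1])
print(C(-.11,.015,.06))
```

```text
lap_plate [{'centre': [0.5427, 0.1563, 0.0426], 'score': 0.65}]
fine_face [{'centre': [0.5392, 0.1563, 0.0482], 'score': 0.72}]
tongue_end [{'centre': [0.4661, 0.1452, 0.0427], 'score': 0.63}]
keeper_peg [{'centre': [0.4317, 0.1555, 0.0546], 'score': 0.56}]
lap_plate [{'centre': [0.542, 0.1542, 0.0381], 'score': 0.81}]
fine_face [{'centre': [0.5414, 0.1537, 0.0478], 'score': 0.98}]
tongue_end [{'centre': [0.4647, 0.1425, 0.0401], 'score': 0.82}]
keeper_peg [{'centre': [0.4315, 0.1563, 0.0618], 'score': 0.47}]
[0.42974748 0.15412914 0.06      ]
```

View pics/k.png

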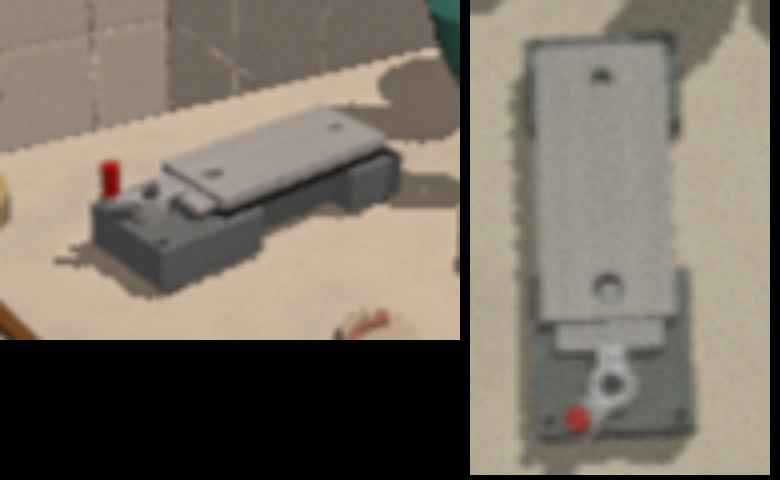

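```bash
python3 -c "
from bench import robot
print(robot.close_job())"
```

```text
the job is handed in; nothing more can be done
None
```

The plate is turned over with its fine face up and seated on both pins, and the keeper is shut over the tongue. The dental casts were not touched. I checked this in the last pictures before handing the job in at about 28 s; the hand-in call returned no verdict.

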